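Start the bench disc sander

TASK

Start up the bench sander from its control deck with closed fingers: press down the raised half of the rocker until that half lies level, then press the square dust-extraction key fully in (it stays in), then press the small flat round start button fully in and let it spring back. Do not press the big mushroom-headed stop button, press nothing out of that order, and leave the tiles and tools on and around the machine lying where they are.

Things in the scene. Friction and masses are not known exactly. Their poses are not given: they have to be found in the camera images.
- sander: fixed bench disc sander, grey and dark steel. Origin on the table under the centre of its control deck, a flat box 130 mm (x) by 290 mm (y), top 45 mm above the table. x points away from the operator, y to the left along the row of controls, z up. The disc and motor, up to 153 mm high, stand on a low foot at the left end, from y = +199 to +333 mm.
- control_row (a point): middle of the row of controls, on the deck's top. Four controls, all grey caps in black surrounds on alike 58x56 mm metal plates, stand 33 and 99 mm to either side of it along the machine's y, square to the machine; which control is at which place changes from run to run
- rocker (a joint): hinge of the rocker mains switch, rad: 0 off (far half raised), 0.35 fully on (far half level, near half raised). It tips about the machine's y axis and stays where it is left; about 2 N on the far half moves it
- rocker_press (a point): where to press: on the top face of the raised far half (machine +x) of the rocker, 15 mm from the crease; moves with it. Rocker 28 mm wide (y), 48 mm long (x), V-shaped from the side, each half 24 mm long. The point is about 68 mm above the table when off and drops 5 mm; the half's far edge starts 3 mm higher; the half ends level, 63 mm above the table
- key (a joint): travel of the square dust-extraction key, m: 0 out, 0.006 fully in. It stays in when pushed in; about 2.5 N moves it
- key_top (a point): centre of the flat top of the square key, 27x27 mm, about 65 mm above the table when out; it moves straight down 6 mm and stays proud of its surround (10 mm above the deck) throughout. The point moves with the key
- start (a joint): travel of the round start button, m: 0 out, 0.006 fully in. Sprung: starts to move at 1.5 N, fully in at 4.5 N, springs back by itself
- start_top (a point): centre of the flat top of the round start button, 27 mm diameter, 65 mm above the table when out; it moves straight down 6 mm and stays proud of its surround (10 mm above the deck) throughout. The point moves with the button
- stop (a joint): travel of the stop button, m: 0 out, 0.006 in. Sprung; must not be pressed
- stop_top (a point): centre of the top of the mushroom-headed stop button, 43 mm diameter, the biggest round one, top 71 mm above the table
- piece_rose_pair: two rose glass blocks stuck together, 16x38x8 mm, lying on the front strip of the control deck; origin at the centre of its underside; leave it alone
- tile_hex_0: dark hexagonal tile, 22x19x6 mm, lying on the front strip of the control deck; origin at the centre of its underside; leave it alone
- piece_orange_clear: amber and pale glass tile stuck together, 18x43x6 mm, lying on the front strip of the control deck; origin at the centre of its underside; leave it alone
- marker_red: white marker with a red cap, 134 mm long, 15 mm thick, lying on the table in front of the machine; origin at the centre of its underside; leave it alone
- tile_nippers: steel tile nippers with red sleeved handles, 52x199x15 mm, lying on the table right of the machine; origin at the centre of its underside; leave it alone
- glue_tube: glue tube, 32x119x24 mm, lying on the table right of the machine; origin at the centre of its underside; leave it alone
- tweezers: steel tweezers, 121 mm long, lying on the table right of the machine; origin at the centre of its underside; leave it alone

How it is judged:
On the way, in this order (a step that is already met when the one before it is completed fails the run):
1. the raised half of the rocker is pressed down level (value of joint rocker above 0.27 rad), for 0.1 s.
2. the square key is pressed in (value of joint rocker above 0.27 rad and value of joint key above 0.0045 m), for 0.1 s.
3. the round start button is pressed in (all of step 2 and value of joint start above 0.0045 m), for 0.04 s.
At the end, for the whole second after the job is handed in: the rocker is on (over 0.27 of 0.35 rad), the square key is in (over 4.5 of 6 mm), the start button has been pressed (over 4.5 of 6 mm) and is out again (under 1 mm), the stop button is out (under 1 mm), and the loose things lie within 20 mm of where they were (all of step 2 and value of joint each of start, stop below 0.001 m and distance of each of piece_rose_pair, tile_hex_0, piece_orange_clear, marker_red, tile_nippers, glue_tube, tweezers from where it was at the start of the episode below 0.02 m); the robot touches nothing.
It fails at once if the mushroom stop button is pressed (over 2 mm) (value of joint stop above 0.002 m).
It fails at once if the square key is pressed before the rocker is on (value of joint key above 0.003 m and value of joint rocker below 0.2 rad).
It fails at once if the start button is pressed before the rocker is on and the key is in (value of joint start above 0.003 m and (value of joint rocker below 0.2 rad or value of joint key below 0.003 m)).
It fails at once if a loose tile or tool is lifted, carried or pushed more than 20 mm (distance of any of piece_rose_pair, tile_hex_0, piece_orange_clear, marker_red, tile_nippers, glue_tube, tweezers from where it was at the start of the episode above 0.02 m).
It also fails if it takes over 45 s, if anything falls off the work surface, if the arm or the gripper's body presses on something with over 40 N, if the wrist force passes 120 N, or if a joint passes its speed limit or range.

ROBOT

A 6-joint arm with a two-finger parallel gripper is mounted at the origin on a cart in front of the work surface, level with it; the furniture and walls round the work are solid. World frame = base frame: x ahead of the robot, y to its left, z up, the work surface at z = 0. Lengths are in m, angles in rad, forces in N, time in s.
With the tool pointing down it reaches from about 0.275 to 0.775 m from the base axis. Payload 14.6 kg.
Tool frame: the origin (TCP) lies on the front face of the gripper's body, between the roots of the fingers; the fingertips stand 73 mm ahead of it and the grasp point (between the pads) lies 54 mm ahead of it; z points along the fingers, x is the direction in which the jaws open and shut, and the axes are right-handed (so a half turn about z gives the same grasp; the last joint's range is limited). The gripper opens to 85 mm and grips with 20 to 120 N. Pads are 22 mm wide; open, the fingers measure 114 mm over their backs; the gripper's body (76 mm by 85 mm) begins 54 mm behind the grasp point. The pads swing forward as they close: fully open they stand 13 mm farther back than shut.
Start: joints at [-1.447, 0.263, -0.048, 1.259, 0, 1.415], TCP at [0.144, -0.505, 0.304] pointing down, gripper open.
Joint ranges: [-2.65, 2.65], [-0.89, 1.7], [-1.18, 1.37], [-2.13, 2.11], [-1.35, 1.29], [-3.14, 3.14]. Speed limits (rad/s): [1.89, 1.89, 2.57, 2.79, 3.14, 3.14].

INTERFACE

Orientations are given as a rotation vector (axis times angle).
In Python, from cell import arm gives the robot as it stands. The module is installed in compiled form; this text tells all that it offers.
- The arm moves only by the tool arm_command, never from a script. Its argument "plan" is one flat list of numbers, 5 for each row, row after row: the shift along the tool's x, y, z in mm, then the turn about the tool's z in rad, then the opening, from 0 (shut) to 1 (fully open). In form: [tx, ty, tz, yaw, hand, tx, ty, tz, yaw, hand, ...]. A call has 1 to 10 rows; each row shifts and turns the pose as measured when the row begins, along the tool's axes as they then stand; what a row does not reach is not made up. A row lasts 1/8 s, in which the tool goes at most 62.5 mm and 10.7 degrees, less where a joint would pass 70% of its speed; a pose out of reach is approached as far as the arm can. A call is refused whole if a number of a shift passes 62.5 or a number of a turn 0.188, either way. A call with a gripper value outside its range is refused whole. The fingers move at their own pace and stop on an object; "newtons" is the grip in N (left out, the last holds). Time passes only in rows, so rows that do not move let the fingers close. It gives the time, the measured TCP pose, the force and the opening at its end, in the units of the state.
- arm.observe(): the state, without advancing time (a new reading comes with each control period).
- arm.snapshot(name): name is "scene" or "top" or "wrist"; returns a dict with "img" (400x640x3 uint8, red, green, blue), "z_map" (400x640 float32, m along the optical axis (not along the pixel's ray), 0 where there is no reading), "K" (3x3 intrinsics, pixels), "rvec" (rotation vector, rad) and "tvec" (3), from world to camera coordinates, as OpenCV has them. Camera axes: x right, y down, z forward; pixel columns grow to the right and rows downward; lengths in m; the calibration is good to about 2 mm. A picture is of the moment at which its call begins.
- arm.finish_job(): hands the job in, once; it reports no verdict.
The state is a dict: "time_s": time; "joints": joint angles; "qvel": joint speeds; "effort": joint torques, N m; "eef_pos": TCP position; "ee_rot": TCP orientation; "force": force on the tool from outside, world axes, zero at the start; "moment": the same for the moment, N m; "finger_gap": finger opening in m.
Only numpy, scipy, OpenCV 4.12 (cv2) and the standard library are available. Lean on these libraries where they do the work, as an engineer would, in place of code of your own. Each camera call takes 0.05 s, during which the arm holds its last target. There are 200 camera calls.

## Working session

There is one attempt and no reset: what is moved stays moved. The work goes in short steps, Python scripts to look and compute and a tool call to move; the robot and the scene stay as the last step left them, time stands still between calls to the robot, and variables do not carry over. Pictures are saved under pics/ and viewed, about 8 in all and at most 12, crops included, and the job is handed in when it is done.

Besides the shell and the picture viewer there is one more tool, called after "Call:" by a JSON object that holds its "fn" and its "kwargs". arm_command: Moves the arm, as the interface text tells. Its arguments: {"type":"object","properties":{"plan":{"type":"array"},"newtons":{"type":"number"}},"required":["plan"]}

```bash
mkdir -p pics
cat > h.py <<'E'
import numpy as np,cv2
from cell import arm
def snap(n,f):
    s=arm.snapshot(n); cv2.imwrite('pics/'+f,s['img'][:,:,::-1]); np.savez(f'/tmp/{f}.npz',**s); return s
def world(s,pts):
    R=cv2.Rodrigues(np.array(s['rvec'],float))[0];t=np.array(s['tvec'],float).ravel();K=s['K'];o=[]
    for u,v in pts:
        z=s['z_map'][int(v),int(u)]; o.append(R.T@(z*np.array([(u-K[0,2])/K[0,0],(v-K[1,2])/K[1,1],1])-t))
    return np.array(o)
def wmap(s):
    v,u=np.mgrid[:400,:640];K=s['K'];z=s['z_map']
    R=cv2.Rodrigues(np.array(s['rvec'],float))[0];t=np.array(s['tvec'],float).ravel()
    P=np.stack([(u-K[0,2])/K[0,0]*z,(v-K[1,2])/K[1,1]*z,z],-1)
    return (P-t)@R
E
python3 - <<'E'
from h import *
np.set_printoptions(precision=4,suppress=True)
print({k:np.round(v,4) for k,v in arm.observe().items()})
s=snap('top','top0.png');snap('scene','scene0.png')
W=wmap(s);z=W[...,2]
cv2.imwrite('pics/topz.png',np.clip((z)*2500,0,255).astype(np.uint8))
E
```

```text
{'time_s': np.float64(0.0), 'joints': array([-1.4473,  0.2635, -0.0489,  1.2594, -0.    ,  1.4155]), 'qvel': array([-0.0014, -0.0015,  0.0006, -0.0018,  0.0003,  0.0013]), 'effort': array([  0.0001, -63.7615,  38.457 ,   0.0137,  -0.0001,  -0.    ]), 'eef_pos': array([ 0.1444, -0.5045,  0.3034]), 'ee_rot': array([-2.5079,  1.8908,  0.0012]), 'force': array([-0.3176, -0.4379,  0.1585]), 'moment': array([ 0.0075, -0.0471,  0.0043]), 'finger_gap': np.float64(0.0852)}
```

View pics/top0.png

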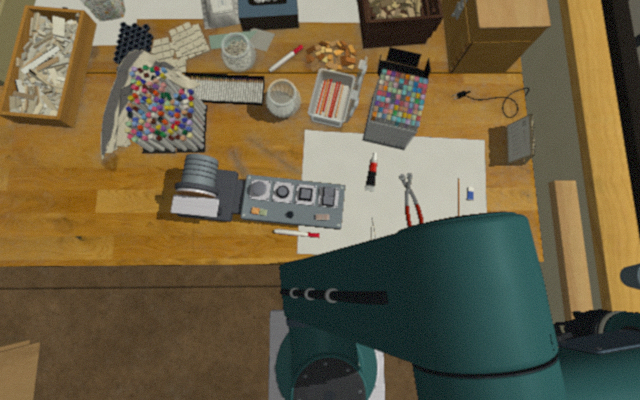

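View pics/scene0.png

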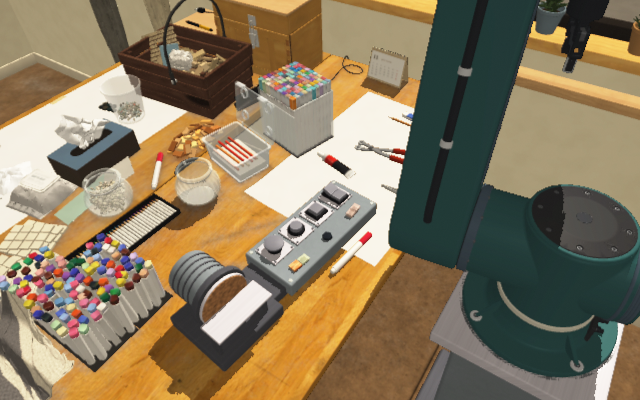

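The top view shows the deck at about (245–345, 175–225). From left to right it holds a big round control (258,188), a smaller round one (282,191), a square one (304,194) and probably the rocker (329,197). I'll zoom in and compute positions.

Run:
```python
from h import *
np.set_printoptions(precision=4,suppress=True)
s=dict(np.load('/tmp/top0.png.npz')); c=dict(np.load('/tmp/scene0.png.npz'))
a=cv2.resize(s['img'][165:240,230:360,::-1],None,fx=6,fy=6,interpolation=cv2.INTER_CUBIC)[:300]
b=cv2.resize(c['img'][175:285,240:385,::-1],None,fx=5,fy=5,interpolation=cv2.INTER_CUBIC)
b=cv2.resize(b,(390,296)); a=cv2.resize(a,(780,300))
cv2.imwrite('pics/crop.png',np.vstack([a,cv2.copyMakeBorder(b,0,0,0,390,cv2.BORDER_CONSTANT)]))
W=wmap(s)
print(world(s,[(258,188),(282,191),(304,194),(329,197),(258,210),(330,217),(290,214)]))
# deck points
m=(abs(W[...,2]-.045)<.004); m[:165]=0;m[235:]=0;m[:,:236]=0;m[:,350:]=0
r=cv2.minAreaRect(W[m][:,:2].astype(np.float32)*1000);print(r,m.sum())
for s_,n in((s,'top'),(c,'scene')):
  W=wmap(s_);P=W.reshape(-1,3)
  np.save('/tmp/P_%s.npy'%n,P)
```

```text
[[ 0.4907  0.1896  0.0698]
 [ 0.4828  0.1224  0.0644]
 [ 0.4738  0.0602  0.0639]
 [ 0.4655 -0.0107  0.0597]
 [ 0.4312  0.1915  0.0493]
 [ 0.4099 -0.0132  0.0473]
 [ 0.4193  0.1006  0.048 ]]
((457.55181884765625, 91.16862487792969), (289.59228515625, 129.90313720703125), 83.51375579833984) 3026
```

View pics/crop.png

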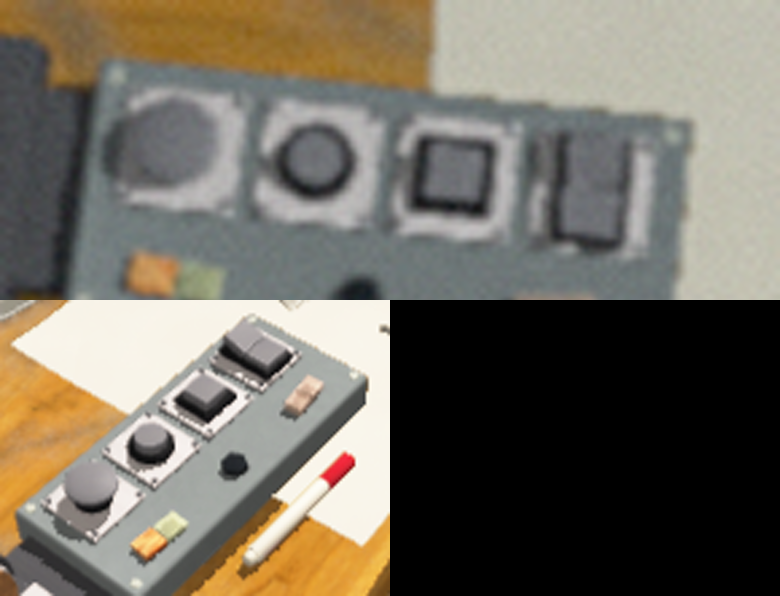

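The zoom confirms the order from left to right (+y to −y): stop, start, square key, rocker. Next I'll refine the control centres from the depth data.

Run:
```python
from h import *
np.set_printoptions(precision=1,suppress=True)
y=-np.deg2rad(90-83.514); ex=np.array([np.cos(y),np.sin(y)]);ey=np.array([-np.sin(y),np.cos(y)])
o=np.array([.45755,.09117]);print(y,ex,ey)
for n in('top','scene'):
  P=np.load(f'/tmp/P_{n}.npy');L=np.c_[(P[:,:2]-o)@ex,(P[:,:2]-o)@ey,P[:,2]]*1000
  print(n)
  for yc in(99,33,-33,-99):
    Q=L[(abs(L[:,1]-yc)<28)&(abs(L[:,0]-12)<42)]
    q=Q[(Q[:,2]>60)&(Q[:,2]<80)]
    print(yc,len(q),q.min(0),q.max(0),(q.min(0)+q.max(0))/2,np.median(q,0))
  q=L[(abs(L[:,1]+99)<10)&(L[:,2]>52)&(L[:,2]<90)&(abs(L[:,0])<60)]
  for x in range(-20,50,5):
    k=q[abs(q[:,0]-x)<2.5]
    if len(k):print(x,len(k),np.median(k[:,2]))
# TCP z-rotation info
R=cv2.Rodrigues(arm.observe()['ee_rot'])[0];print(R*100)
```

```text
-0.11320205528435229 [ 1.  -0.1] [0.1 1. ]
top
99 168 [ 1.6 78.6 64.5] [ 42.6 118.4  74.7] [22.1 98.5 69.6] [20.9 97.7 70.1]
33 71 [ 9.2 19.9 60.5] [33.9 45.3 70.4] [21.5 32.6 65.5] [21.5 32.9 65. ]
-33 87 [  7.5 -47.3  60.2] [ 36.1 -19.8  69.9] [ 21.8 -33.6  65.1] [ 21.8 -33.   64.3]
-99 161 [  -1.8 -112.8   60. ] [ 47.2 -85.   73.6] [ 22.7 -98.9  66.8] [ 23.9 -98.8  64.1]
-5 6 55.43053060150346
0 15 61.803812708404585
5 13 63.11702623921452
10 11 63.015530125956175
15 12 61.93164618222595
20 12 62.58941152296661
25 13 64.08980279597439
30 14 65.40817030391906
35 13 67.15240469720607
40 13 69.62591199136656
45 9 68.31202209674666
scene
99 264 [ 1.4 79.5 62.9] [ 41.5 120.7  74.2] [ 21.5 100.1  68.5] [ 20.  101.3  70. ]
33 105 [ 8.2 21.5 60.2] [34.3 46.9 68.2] [21.2 34.2 64.2] [20.8 34.3 64.6]
-33 123 [  7.2 -45.9  60.7] [ 35.5 -16.8  68.8] [ 21.4 -31.4  64.8] [ 20.8 -31.1  64.3]
-99 222 [  -2.1 -114.    60. ] [ 46.5 -82.5  71.7] [ 22.2 -98.2  65.9] [ 24.  -97.2  63.9]
-5 10 54.48800627500469
0 27 59.795202903418016
5 14 62.66833217194393
10 12 62.88880522131062
15 15 63.145863843161756
20 12 62.75377753418191
25 15 63.17940345707472
30 16 64.19272946042798
35 17 65.99430504552637
40 15 68.61981075755807
45 11 69.47974294550352
[[  27.5  -96.1   -0. ]
 [ -96.1  -27.5    0.1]
 [  -0.1   -0.  -100. ]]
```

Call:
{"fn": "arm_command", "kwargs": {"plan": [-38,-46,0,0,0,-38,-46,0,0,0,-38,-46,0,0,0,-38,-46,0,0,0,-38,-46,0,0,0,-38,-46,0,0,0,-38,-46,0,0,0,-38,-46,0,0,0,-38,-46,0,0,0,-38,-46,0,0,0], "newtons": 20}}

```text
time_s: 1.35
eef_pos: [0.49, 0.0, 0.3025]
ee_rot: [-2.5, 1.899, 0.002]
force: [0.4, -1.6, 0.2]
finger_gap: 0.0001
```

Call:
{"fn": "arm_command", "kwargs": {"plan": [0,0,0,-0.18,0,0,0,0,-0.18,0,0,0,0,-0.18,0,0,0,0,-0.18,0,0,0,0,-0.18,0,0,0,0,-0.18,0,0,0,0,-0.18,0,0,0,0,-0.18,0,0,0,0,-0.18,0,0,0,0,-0.18,0]}}

```text
time_s: 2.6
eef_pos: [0.4905, 0.005, 0.2992]
ee_rot: [-3.012, -0.873, 0.009]
force: [-0.2, -0.2, -0.4]
finger_gap: -0.0
```

```bash
cat >> h.py <<'E'
def go(x,y,ang=None):
    s=arm.observe();p=s['eef_pos'];R=cv2.Rodrigues(s['ee_rot'])[0]
    d=np.array([x,y,p[2]*1000])-p*1000
    yaw=np.arctan2(R[1,0],R[0,0]);tgt=np.pi/2-.1132
    print('t',round(s['time_s'],2),'p',np.round(p*1000,1),'tool shift',np.round(R.T@d,1),'turn',round(-((tgt-yaw+np.pi)%(2*np.pi)-np.pi),3),'F',np.round(s['force'],2),'gap',round(float(s['finger_gap']),4),'q',np.round(s['joints'],2),'tilt',np.round(R[:2,2],4))
E
python3 -c "
from h import *
go(482.8,-11.35)"
```

```text
t 2.6 p [490.5   5.  299.2] tool shift [-15.3   9.6  -0. ] turn -0.893 F [-0.17 -0.19 -0.44] gap -0.0 q [-0.16  0.21 -0.13  1.23  0.    0.85] tilt [-0.0067  0.0037]
```

Call:
{"fn": "arm_command", "kwargs": {"plan": [0,0,30,-0.18,0,0,0,30,-0.18,0,0,0,30,-0.18,0,0,0,0,-0.18,0,0,0,0,-0.173,0,0,0,0,0,0]}}

```text
time_s: 3.35
eef_pos: [0.489, 0.0055, 0.205]
ee_rot: [-2.305, -2.12, 0.007]
force: [-0.3, -0.7, 0.1]
finger_gap: 0.0002
```

```bash
python3 -c "
from h import *
go(482.8,-11.35)
s=snap('wrist','w1.png');snap('top','t1.png')"
```

```text
t 3.35 p [489.    5.5 205. ] tool shift [-17.3  -4.8  -0. ] turn 0.029 F [-0.35 -0.69  0.14] gap 0.0002 q [-0.16  0.26 -0.33  0.99  0.   -0.07] tilt [-0.0096  0.0042]
```

View pics/w1.png

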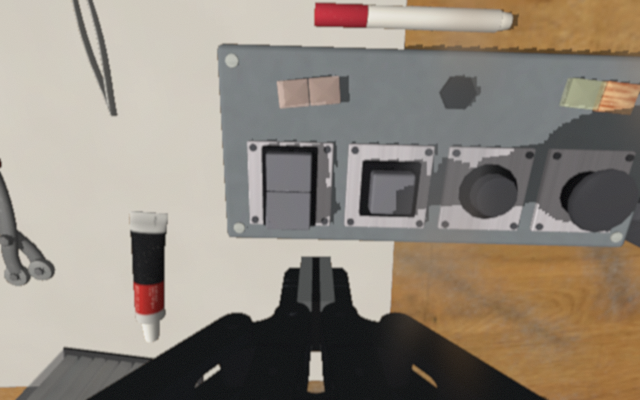

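The wrist view shows the rocker at (290,188) with its crease at y≈192 and far half below, then the key (390,190), start (490,190) and stop (602,200). I'll cross-check the positions using its depth data.

Run:
```python
from h import *
np.set_printoptions(precision=1,suppress=True)
y=-.1132; ex=np.array([np.cos(y),np.sin(y)]);ey=np.array([-np.sin(y),np.cos(y)])
o=np.array([.45755,.09117])
P=wmap(dict(np.load('/tmp/w1.png.npz')))[:245].reshape(-1,3)
L=np.c_[(P[:,:2]-o)@ex,(P[:,:2]-o)@ey,P[:,2]]*1000
for yc in(33,-33,-99):
    Q=L[(abs(L[:,1]-yc)<28)&(abs(L[:,0]-12)<42)]
    q=Q[(Q[:,2]>60)&(Q[:,2]<80)]
    lo,hi=np.percentile(q,1,axis=0),np.percentile(q,99,axis=0)
    print(yc,len(q),lo,hi,(lo+hi)/2)
W=dict(np.load('/tmp/w1.png.npz'))
print((world(W,[(290,192),(290,210),(290,225),(390,190),(490,190)])*1000))
```

```text
33 1415 [ 9.4 19.9 60.6] [34.3 44.9 66.1] [21.8 32.4 63.4]
-33 1760 [  8.8 -46.3  60.7] [ 35.  -20.1  65.8] [ 21.9 -33.2  63.3]
-99 3370 [  -1.6 -112.4   60.9] [ 44.6 -85.2  70.7] [ 21.5 -98.8  65.8]
[[469.7  -8.6  61.5]
 [480.3  -9.5  65.9]
 [488.8 -10.2  70. ]
 [472.7  54.2  65.2]
 [478.3 116.8  64.9]]
```

Call:
{"fn": "arm_command", "kwargs": {"plan": [-17,-5,10,0.03,0,0,0,20,0,0,0,0,10,0,0,0,0,0,0,0]}}

```text
time_s: 3.95
eef_pos: [0.4812, -0.0135, 0.1633]
ee_rot: [-2.354, -2.067, 0.007]
force: [0.7, 0.4, 0.7]
finger_gap: -0.0001
```

```bash
python3 -c "
from h import *
go(482.8,-11.35)"
```

```text
t 3.95 p [481.2 -13.5 163.3] tool shift [ 2.3  1.3 -0. ] turn -0.016 F [0.71 0.36 0.74] gap -0.0001 q [-0.2   0.29 -0.42  0.87  0.   -0.07] tilt [-0.0091  0.0036]
```

Call:
{"fn": "arm_command", "kwargs": {"plan": [2,2,6,-0.01,0,0,0,6,0,0,0,0,4,0,0,0,0,3,0,0]}}

```text
time_s: 4.45
eef_pos: [0.484, -0.0117, 0.144]
ee_rot: [-2.345, -2.08, 0.005]
force: [-0.6, -0.3, 0.0]
finger_gap: -0.0002
```

Call:
{"fn": "arm_command", "kwargs": {"plan": [0,0,2,0,0,0,0,2,0,0]}}

```text
time_s: 4.7
eef_pos: [0.4844, -0.0117, 0.14]
ee_rot: [-2.345, -2.08, 0.004]
force: [1.1, 0.9, 1.9]
finger_gap: 0.0003
```

```bash
python3 -c "
from h import *
go(482.8,-11.35)"
```

```text
t 4.7 p [484.4 -11.7 140. ] tool shift [ 0.2 -1.6  0. ] turn -0.006 F [1.1  0.9  1.89] gap 0.0003 q [-0.19  0.31 -0.46  0.81  0.   -0.07] tilt [-0.0064  0.003 ]
```

Call:
{"fn": "arm_command", "kwargs": {"plan": [0,0,2,0,0,0,0,2,0,0]}}

```text
time_s: 4.95
eef_pos: [0.4847, -0.0118, 0.1361]
ee_rot: [-2.346, -2.081, 0.003]
force: [0.8, -0.5, 2.1]
finger_gap: 0.0002
```

Call:
{"fn": "arm_command", "kwargs": {"plan": [0,0,1.5,0,0,0,0,1.5,0,0]}}

```text
time_s: 5.2
eef_pos: [0.4849, -0.0118, 0.1346]
ee_rot: [-2.347, -2.082, 0.002]
force: [-12.2, 2.4, 46.4]
finger_gap: 0.0002
```

The rocker has bottomed out hard, so I'll lift straight up and check it.

Call:
{"fn": "arm_command", "kwargs": {"plan": [0,0,-5,0,0,0,0,-20,0,0,0,0,-20,0,0]}}

```text
time_s: 5.58
eef_pos: [0.4836, -0.0117, 0.1796]
ee_rot: [-2.345, -2.08, 0.006]
force: [0.7, -0.6, 0.7]
finger_gap: -0.0
```

Run:
```python
from h import *
go(475.4,55.9)
y=-.1132; ex=np.array([np.cos(y),np.sin(y)]);ey=np.array([-np.sin(y),np.cos(y)])
o=np.array([.45755,.09117])
P=wmap(snap('wrist','w2.png'))[:245].reshape(-1,3)
L=np.c_[(P[:,:2]-o)@ex,(P[:,:2]-o)@ey,P[:,2]]*1000
q=L[(abs(L[:,1]+99)<10)&(L[:,2]>52)&(L[:,2]<90)]
for x in range(-5,50,5):
    k=q[abs(q[:,0]-x)<2.5]
    if len(k):print(x,len(k),round(np.median(k[:,2]),1))
```

```text
t 5.58 p [483.6 -11.7 179.6] tool shift [ 66.1 -16.2   0.3] turn -0.006 F [ 0.7  -0.61  0.7 ] gap -0.0 q [-0.19  0.27 -0.39  0.92  0.   -0.07] tilt [-0.0076  0.0031]
-5 178 55.3
0 560 64.9
5 300 69.5
10 284 67.7
15 279 65.9
20 253 63.9
25 269 62.4
30 282 62.4
35 277 62.4
40 263 62.4
45 75 62.1
```

The rocker is on: its far half is flat at about 62.4 mm and the near half is raised. Next is the key.

Call:
{"fn": "arm_command", "kwargs": {"plan": [30,-8,0,0,0,30,-8,0,0,0,0,0,0,0,0]}}

```text
time_s: 6.0
eef_pos: [0.4752, 0.051, 0.1816]
ee_rot: [-2.347, -2.08, 0.003]
force: [-0.9, 0.0, 0.1]
finger_gap: 0.0002
```

```bash
python3 -c "
from h import *
go(475.4,55.9)"
```

```text
t 6.0 p [475.2  51.  181.6] tool shift [ 4.9 -0.4  0. ] turn -0.008 F [-0.88  0.04  0.05] gap 0.0002 q [-0.06  0.26 -0.4   0.91  0.    0.06] tilt [-0.0051  0.0025]
```

Call:
{"fn": "arm_command", "kwargs": {"plan": [4,0,10,-0.005,0,0,0,15,0,0,0,0,8,0,0,0,0,3,0,0,0,0,1,0,0]}}

```text
time_s: 6.62
eef_pos: [0.4754, 0.0538, 0.1413]
ee_rot: [-2.343, -2.084, 0.006]
force: [-0.2, -0.5, -0.3]
finger_gap: 0.0001
```

```bash
python3 -c "
from h import *
go(475.4,55.9)"
```

```text
t 6.62 p [475.4  53.8 141.3] tool shift [ 2.1 -0.3  0. ] turn -0.004 F [-0.22 -0.52 -0.34] gap 0.0001 q [-0.06  0.3  -0.47  0.81  0.    0.06] tilt [-0.0068  0.0022]
```

Call:
{"fn": "arm_command", "kwargs": {"plan": [1,0,2,0,0,0,0,2,0,0,0,0,2,0,0]}}

```text
time_s: 7.0
eef_pos: [0.4759, 0.0547, 0.1356]
ee_rot: [-2.343, -2.084, 0.004]
force: [-1.1, 0.3, 2.1]
finger_gap: 0.0
```

Call:
{"fn": "arm_command", "kwargs": {"plan": [0,0,1.5,0,0,0,0,1,0,0]}}

```text
time_s: 7.25
eef_pos: [0.4759, 0.0547, 0.1331]
ee_rot: [-2.344, -2.085, 0.004]
force: [-1.3, 0.2, 3.0]
finger_gap: 0.0001
```

Call:
{"fn": "arm_command", "kwargs": {"plan": [0,0,1,0,0,0,0,1,0,0]}}

```text
time_s: 7.5
eef_pos: [0.476, 0.0547, 0.1314]
ee_rot: [-2.344, -2.085, 0.004]
force: [-6.8, -0.0, 25.4]
finger_gap: 0.0
```

Call:
{"fn": "arm_command", "kwargs": {"plan": [0,0,0.7,0,0,0,0,0.5,0,0]}}

```text
time_s: 7.75
eef_pos: [0.4758, 0.0547, 0.1315]
ee_rot: [-2.344, -2.085, 0.003]
force: [-4.4, -1.0, 13.5]
finger_gap: -0.0002
```

The key has bottomed at TCP z = 131.5 mm. I'll lift, move to the start button and check the key from above.

Call:
{"fn": "arm_command", "kwargs": {"plan": [0,0,-5,0,0,0,0,-20,0,0,0,0,-20,0,0,30,-8,0,0,0,33,-8,0,0,0,0,0,0,0,0]}}

```text
time_s: 8.5
eef_pos: [0.4679, 0.1206, 0.1787]
ee_rot: [-2.346, -2.084, 0.001]
force: [-0.3, -0.4, 0.6]
finger_gap: -0.0001
```

Run:
```python
from h import *
go(482.8,121.5)
y=-.1132; ex=np.array([np.cos(y),np.sin(y)]);ey=np.array([-np.sin(y),np.cos(y)])
o=np.array([.45755,.09117])
P=wmap(snap('wrist','w3.png'))[:245].reshape(-1,3)
L=np.c_[(P[:,:2]-o)@ex,(P[:,:2]-o)@ey,P[:,2]]*1000
for c in((21.7,-33),(35,-99),(21.7,33)):
    q=L[(abs(L[:,1]-c[1])<8)&(abs(L[:,0]-c[0])<8)];print(c,len(q),np.median(q[:,2]))
```

```text
t 8.5 p [467.9 120.6 178.7] tool shift [ 2.7 14.7 -0. ] turn -0.005 F [-0.26 -0.43  0.57] gap -0.0001 q [ 0.08  0.27 -0.4   0.91  0.    0.2 ] tilt [-0.0029  0.0023]
(21.7, -33) 47 58.4389319569081
(35, -99) 0 nan
(21.7, 33) 0 nan
  return _methods._mean(a, axis=axis, dtype=dtype,
  ret = ret.dtype.type(ret / rcount)
```

The key is in, with its top at 58.4 mm. I'll now correct position over the start button and go down.

Call:
{"fn": "arm_command", "kwargs": {"plan": [2,14,0,0,0,0,0,10,0,0,0,0,10,0,0]}}

```text
time_s: 8.93
eef_pos: [0.4842, 0.1186, 0.1577]
ee_rot: [-2.349, -2.082, 0.0]
force: [-0.3, -0.2, -0.2]
finger_gap: -0.0001
```

```bash
python3 -c "
from h import *
go(482.8,121.5)"
```

```text
t 8.93 p [484.2 118.6 157.7] tool shift [ 2.7 -1.7  0. ] turn -0.007 F [-0.32 -0.24 -0.22] gap -0.0001 q [ 0.08  0.31 -0.4   0.86  0.    0.2 ] tilt [-0.0018  0.0019]
```

Call:
{"fn": "arm_command", "kwargs": {"plan": [2.5,-1.5,8,-0.005,0,0,0,6,0,0,0,0,2,0,0,0,0,2,0,0,0,0,2,0,0]}}

```text
time_s: 9.55
eef_pos: [0.482, 0.121, 0.1354]
ee_rot: [-2.343, -2.087, 0.003]
force: [-1.6, -0.6, 2.4]
finger_gap: 0.0001
```

Call:
{"fn": "arm_command", "kwargs": {"plan": [0,0,2,0,0,0,0,1.5,0,0]}}

```text
time_s: 9.8
eef_pos: [0.482, 0.121, 0.132]
ee_rot: [-2.344, -2.087, 0.002]
force: [-2.6, -0.6, 3.9]
finger_gap: 0.0002
```

```bash
python3 -c "
from h import *
go(482.8,121.5)"
```

```text
t 9.8 p [482. 121. 132.] tool shift [ 0.6  0.7 -0. ] turn -0.003 F [-2.6  -0.59  3.94] gap 0.0002 q [ 0.08  0.34 -0.44  0.79  0.    0.2 ] tilt [-0.0034  0.0016]
```

Call:
{"fn": "arm_command", "kwargs": {"plan": [0,0,1,0,0,0,0,0.7,0,0]}}

```text
time_s: 10.05
eef_pos: [0.482, 0.121, 0.1313]
ee_rot: [-2.344, -2.087, 0.001]
force: [-7.5, -1.0, 21.6]
finger_gap: 0.0001
```

The start button is fully in, with force well above 4.5 N at the stop. I'll lift and move back along −y so I can see everything.

Call:
{"fn": "arm_command", "kwargs": {"plan": [0,0,-5,0,0,0,0,-25,0,0,0,0,-40,0,0,-50,0,-20,0,0,-50,0,0,0,0,-50,0,0,0,0,0,0,0,0,0]}}

```text
time_s: 10.92
eef_pos: [0.4656, -0.0321, 0.2245]
ee_rot: [-2.344, -2.092, -0.001]
force: [-0.1, 0.3, -0.3]
finger_gap: 0.0001
```

Run:
```python
from h import *
go(482.8,121.5)
y=-.1132; ex=np.array([np.cos(y),np.sin(y)]);ey=np.array([-np.sin(y),np.cos(y)])
o=np.array([.45755,.09117])
for n in('wrist','scene'):
  P=wmap(snap(n,n+'4.png'));P=(P[:245] if n=='wrist' else P).reshape(-1,3)
  L=np.c_[(P[:,:2]-o)@ex,(P[:,:2]-o)@ey,P[:,2]]*1000
  for k,c in dict(rockfar=(35,-99),rocknear=(8,-99),key=(21.7,-33),start=(21.7,33),stop=(21.7,99)).items():
    q=L[(abs(L[:,1]-c[1])<7)&(abs(L[:,0]-c[0])<7)&(L[:,2]<90)]
    if len(q):print(n,k,len(q),round(np.median(q[:,2]),1))
```

```text
t 10.93 p [465.6 -32.1 224.5] tool shift [ 1.545e+02 -3.000e-01  1.000e-01] turn -0.0 F [-0.09  0.3  -0.29] gap 0.0001 q [-0.24  0.21 -0.35  1.01  0.   -0.13] tilt [0.0004 0.0007]
wrist rockfar 348 62.4
wrist rocknear 381 68.7
wrist key 374 58.7
wrist start 374 64.7
wrist stop 194 70.7
scene rockfar 25 62.6
scene rocknear 51 65.7
scene key 29 59.1
scene start 33 64.6
scene stop 37 70.9
```

View pics/wrist4.png

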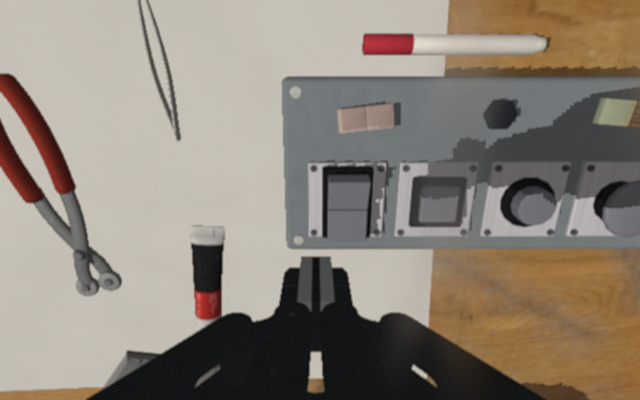

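The wrist view shows the rocker tipped on (348,200), the key sunk (438,200) and the start button out (530,202). The loose things look undisturbed and the gripper is clear, so I'll hand the job in.

```bash
python3 -c "
from cell import arm
print(arm.finish_job())"
```

```text
the job is handed in; nothing more can be done
None
```

I pressed the rocker's far half down, then the square key, then the start button, each to its stop with closed fingers. I then backed off clear and handed the job in at about 11 s. No verdict was reported.

Last depth checks, from the wrist camera, with the scene camera agreeing except on the rocker's near half:

| Control | Height above table | State |
|---|---|---|
| Rocker, far half | 62.4 mm | level (on) |
| Rocker, near half | 68.7 mm (scene camera read 65.7) | raised |
| Square key | 58.7 mm | in |
| Start button | 64.7 mm | out again |
| Mushroom stop | 70.7 mm | out, never touched |

- **Loose things:** those in the last picture looked undisturbed, and the gripper was touching nothing. I judged this by eye and did not measure how far they had moved.
- **Rocker force:** the press peaked at 46 N at the wrist when the rocker hit its stop. That is well under the 120 N wrist limit, and the contact was at the fingertips, so I don't expect the 40 N limit on the gripper's body to apply.

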